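Stand the tablet oscilloscope on its kickstand and steady it

TASK

The tablet oscilloscope is lying on its face on the bench. Flip the kickstand on its back out past its snap point so that it stays open against its stop, then raise the instrument by its carry handle until it stands on its bottom edge, leaning back with the foot of the kickstand on the bench. Never let it fall, leave the other things on the bench alone, and finish still gripping the handle, keeping the instrument steady on edge and foot, because it tips easily and I am about to push the probes in.

Things in the scene. Friction and masses are not known exactly. Their poses are not given: they have to be found in the camera images.
- scope: tablet oscilloscope, loose: grey case in a dark rubber bumper, 240 mm wide, 160 mm from bottom edge to top edge, 46 mm thick, 0.75 to 1 kg. It lies on its face, back up. Origin: centre of the face, on the bench at the start. x: from bottom edge (-80 mm) to top edge (+80 mm, handle and two probe sockets); z: out of the back, up at the start; y: along the width
- handle: carry handle: fixed bow of dark round bar, diameter 18 mm, off the scope's top edge. Origin: middle of its straight bar, at scope x = +124, y = 0, z = 26 mm (26 mm above the bench at the start); axes as the scope's. The bar runs along y, straight for 136 mm, 35 mm clear of the case. It turns between finger pads pointing down as the scope is tipped up, but drags under a hard grip (60 N)
- stand (a joint): the kickstand, a U-shaped steel bail, rad: 0 folded along the back (start), 0.80 fully open against its stop. It turns about the scope's y axis. An over-centre spring snaps it shut below about 0.40 and open above; moving it takes about 2 to 3 N at the foot bar
- stand_bar (a point): middle of the kickstand's foot bar: steel round bar, diameter 10 mm, 110 mm long, along the scope's y, joined to the hinge by two legs 115 mm long. Folded it is at scope x = -75, y = 0, z = 56 mm, 5 mm clear of the back (z = 46 mm), free on both sides; at opening angle a it is at x = 40 - 115 cos a, z = 56 + 115 sin a (mm)
- stand_hinge (a point): the middle of the kickstand's hinge axis, at scope x = +40 mm, y = 0, z = 56 mm; the axis runs along the scope's y
- heel (a point): middle of the scope's bottom edge on the back side, at scope x = -80, y = 0, z = 46 mm. Tipped up by the handle, the scope turns about the bottom edge of its face, passes upright (standing on its flat 46 mm bottom), then leans back about this heel onto the open kickstand: there its x axis is 0.36 rad from vertical, and heel and foot bar touch the bench, 99 mm apart
- meter: bystander: red hand-held multimeter lying on its back, 150 x 74 x 41 mm; origin under its centre
- spool: bystander: reel of solder standing on end, diameter 64 mm, 50 mm high; origin under its centre
- bottle: bystander: white pump bottle, diameter 66 mm, 157 mm high; origin under its centre
- iron_rest: bystander: soldering iron leaning in its rest, fixed to the bench, about 210 mm long, up to 130 mm high; origin under the centre of its base

How it is judged:
By the outcome, as a careful person would: the job done as asked, in the order asked, and still so for the second after the job is handed in, while the arm keeps its last pose, push and grip.
It also fails if it takes over 51 s, if anything falls off the work surface, if the arm or the gripper's body presses on something with over 40 N, if the wrist force passes 120 N, or if a joint passes its speed limit or range.

ROBOT

A 7-joint arm with a two-finger parallel gripper is mounted at the origin on the work surface. World frame = base frame: x ahead of the robot, y to its left, z up, the work surface at z = 0. Lengths are in m, angles in rad, forces in N, time in s.
With the tool pointing down it reaches from about 0.35 to 0.9 m from the base axis. Payload 8.1 kg.
Tool frame: the origin (TCP) lies midway between the tips of the shut fingers; the grasp point (between the pads) lies behind it (arm.tcp_to_grasp is the z of the grasp point in the tool frame, in m); z points along the fingers, y is the line along which they close (so a half turn about z gives the same grasp; the last joint's range is limited). The gripper opens to 92 mm and grips with 3 to 60 N. Pads are 19 mm wide; open, the fingers measure 130 mm over their backs; the gripper's body (75 mm by 190 mm) begins 47 mm behind the grasp point.
Start: joints at [1.183, 0.434, 0.025, 1.573, -0.012, 1.134, -0.075], TCP at [0.176, -0.6, 0.227] pointing down, gripper open.
Joint ranges: [-2.62, 2.62], [-0.44, 2.09], [-1.27, 1.32], [0.08, 2.57], [-1.32, 4.46], [0.12, 2], [-2.74, 2.74]. Speed limits (rad/s): [2.22, 2.22, 3.01, 3.01, 3.14, 3.14, 3.14].

INTERFACE

Orientations are given as a rotation vector (axis times angle).
In Python, from cell import readout, vision, arm gives the robot as it stands.
- The arm moves only by the tool carry_out, never from a script. Its argument "increments" is one flat list of numbers, 6 for each row, row after row: the shift along the world's x, y, z in mm, then the turn, a rotation vector about the world's x, y, z in rad. In form: [tx, ty, tz, wx, wy, wz, tx, ty, tz, wx, wy, wz, ...]. A call has 1 to 20 rows; each row shifts and turns the commanded pose from where the row before left it; what a row does not reach is not made up. A row lasts 1/8 s, in which the tool goes at most 62.5 mm and 10.7 degrees, less where a joint would pass 70% of its speed; a pose out of reach is approached as far as the arm can. A call with a gripper value outside its range is refused whole. "grip" is the closure, from 0 (fully open) to 1 (shut), set as the call begins (left out, the last holds). The fingers move at their own pace and stop on an object; "newtons" is the grip in N (left out, the last holds). Time passes only in rows, so rows that do not move let the fingers close. It gives the time, the measured TCP pose, the force, the opening and the grip force at its end, in the units of the state.
- readout.observe(): the state, without advancing time (a new reading comes with each control period).
- vision.get_image(name): name is "scene" or "top" or "wrist"; returns the picture (420x560x3 uint8, red, green, blue); there is no depth.
- vision.calibration(name): a dict with "fov_y" (degrees; the focal length in pixels is half the picture's height over the tangent of half this angle, whatever the lens; pixels are square), "cx", "cy" (the principal point, pixels), "pose" (4x4, takes a point from camera to world coordinates). Camera axes: x right, y up, looking along -z (the intrinsics and any distortion apply to the point x, -y, -z); pixel columns grow to the right and rows downward; lengths in m; the calibration is good to about 2 mm. A picture is of the moment at which its call begins: read the wrist's pose just before it. calibration takes no time and is no camera call; for the wrist camera it gives the pose at the moment of the call.
- arm.sign_off(): hands the job in; it is judged then, once.
The state is a dict: "clock": time; "joints": joint angles; "dq": joint speeds; "joint_efforts": joint torques, N m; "position": TCP position; "ee_rot": TCP orientation; "force": force on the tool from outside, world axes, zero at the start; "ft_torque": the same for the moment, N m; "width": opening from 0.0 (shut) to 1.0 (fully open); "gripper_force": force on a finger pad.
Only numpy, scipy, OpenCV 4.12 (cv2) and the standard library are available. Lean on these libraries where they do the work, as an engineer would, in place of code of your own. Each camera call takes 0.05 s, during which the arm holds its last target. There are 200 camera calls.

## Working session

There is one attempt and no reset: what is moved stays moved. The work goes in short steps, Python scripts to look and compute and a tool call to move; the robot and the scene stay as the last step left them, time stands still between calls to the robot, and variables do not carry over. Pictures are saved under pics/ and viewed, at most 10 in all, crops included, and the job is handed in when it is done.

Besides the shell and the picture viewer there is one more tool, called after "Request:" as name(argument=value, ...) on one line, values as JSON. carry_out: Moves the arm, as the interface text tells. Its arguments: {"type":"object","properties":{"increments":{"type":"array","items":{"type":"number"}},"grip":{"type":"number"},"newtons":{"type":"number"}},"required":["increments"]}

```bash
ls; mkdir -p pics
python3 - <<'E'
from cell import readout, vision, arm
import cv2
s=readout.observe();print(s, arm.tcp_to_grasp)
for n in ("scene","top"):
    c=vision.calibration(n);print(n,c)
    cv2.imwrite(f"pics/{n}0.png",vision.get_image(n)[:,:,::-1])
E
```

```text
pics
{'clock': 0.0, 'joints': array([ 1.18338723,  0.43520311,  0.02497678,  1.57410047, -0.0115904 ,
        1.13398759, -0.07511232]), 'dq': array([ 0.00122396,  0.00011188,  0.00043697, -0.00085888, -0.00025718,
       -0.00197305, -0.00047145]), 'joint_efforts': array([-7.57883881e-04, -6.67857599e+01,  9.84205417e-01, -3.14459109e+01,
       -6.06827508e-02,  4.27945016e-02,  1.99574233e-04]), 'position': array([ 0.17540553, -0.59935065,  0.22595606]), 'ee_rot': array([-3.10831637e+00, -4.45525622e-01,  5.79412575e-04]), 'force': array([-0.16144672, -0.39857848, -0.35196299]), 'ft_torque': array([-0.00414394,  0.02762184,  0.02887098]), 'gripper_force': 0.0, 'width': 1.001754672128366} -0.0188
scene {'fov_y': 56.98657083210224, 'cx': 283.14723617609957, 'cy': 206.72008220731925, 'pose': array([[ 0.73130105, -0.52311695,  0.43766131,  0.96868649],
       [ 0.6819686 ,  0.55061423, -0.48139672, -0.52427776],
       [ 0.01084424,  0.6505172 ,  0.7594141 ,  0.84667976],
       [ 0.        ,  0.        ,  0.        ,  1.        ]])}
top {'fov_y': 52.62562358899696, 'cx': 278.9286677442689, 'cy': 222.94148426086196, 'pose': array([[-0.02182597,  0.98177291, -0.18880036,  0.27207492],
       [-0.99968257, -0.02380881, -0.00824047, -0.04234718],
       [-0.01258538,  0.18856057,  0.98198092,  1.45920919],
       [ 0.        ,  0.        ,  0.        ,  1.        ]])}
```

View pics/top0.png

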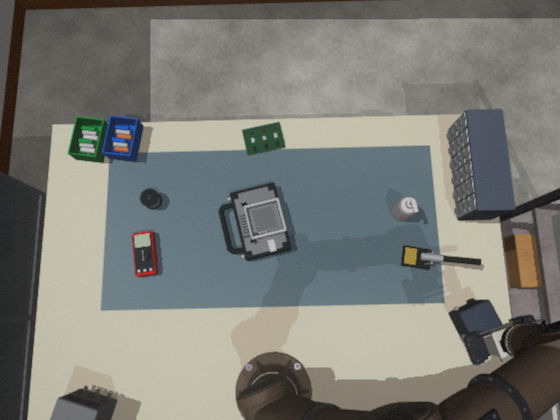

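View pics/scene0.png

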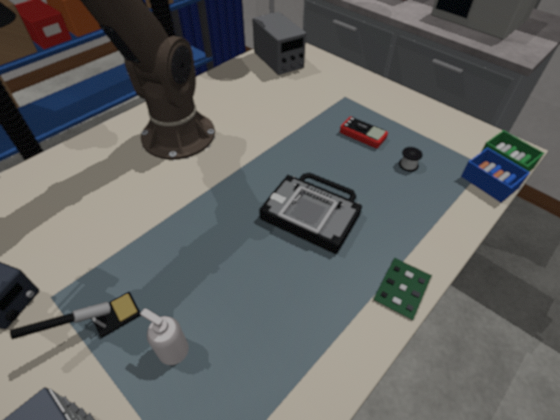

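Top view: the scope is around (262,222), handle to the left at about (230,228), so scope x points roughly along world +y. The scene view agrees. Next I'll crop for measurement.

```bash
cat > h.py <<'E'
import numpy as np, cv2
from cell import readout, vision, arm
def ray(c,px):
    f=210/np.tan(np.radians(c['fov_y']/2)); P=np.array(c['pose'])
    d=P[:3,:3]@np.array([(px[0]-c['cx'])/f,-(px[1]-c['cy'])/f,-1]); return P[:3,3],d
def atz(c,px,z):
    o,d=ray(c,px); return o+d*(z-o[2])/d[2]
def proj(c,p):
    f=210/np.tan(np.radians(c['fov_y']/2)); P=np.array(c['pose'])
    q=P[:3,:3].T@(np.array(p)-P[:3,3]); return np.array([c['cx']+f*q[0]/-q[2],c['cy']-f*q[1]/-q[2]])
E
python3 - <<'E'
import cv2,numpy as np
t=cv2.imread('pics/top0.png')[170:275,200:310];s=cv2.imread('pics/scene0.png')[165:255,250:370]
a=cv2.resize(t,None,fx=5,fy=5,interpolation=3)
cv2.imwrite('pics/crop0.png',a)
E
```

```text
(no output)
```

View pics/crop0.png

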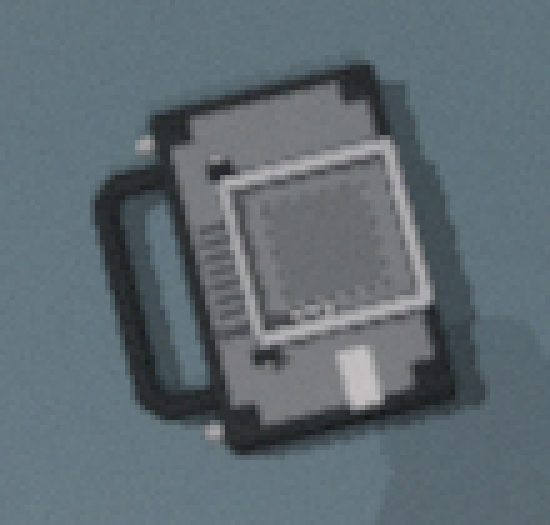

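Crop: foot bar runs (388,145)-(430,302), hinge bar (228,183)-(266,340), handle bar middle about (125,300), case corners (155,112),(375,68),(455,390),(232,450).

Run:
```python
from h import *
c=vision.calibration('top')
g=lambda x,y,z:atz(c,(200+(x-2)/5,170+(y-2)/5),z)
bar=g(410,223,.056);hin=g(247,262,.056);han=g(125,300,.026)
cor=np.mean([g(x,y,.046) for x,y in((155,112),(375,68),(455,390),(232,450))],0)
f1,f2=g(388,145,.056),g(430,302,.056);
print(bar,hin,han,cor)
for d in (hin-bar,han-bar,):print(np.linalg.norm(d),np.degrees(np.arctan2(d[1],d[0])))
d=f1-f2;print(np.linalg.norm(d),np.degrees(np.arctan2(d[1],d[0])))
d=g(155,112,.046)-g(232,450,.046);print(np.linalg.norm(d),np.degrees(np.arctan2(d[1],d[0])))
for n,x in dict(spool=(151,199),meter=(145,254),bottle=(405,208),board=(264,139)).items():print(n,atz(c,x,.03))
```

```text
[ 0.57170485 -0.04025005  0.056     ] [0.54753703 0.07017773 0.056     ] [0.52888655 0.1566125  0.026     ] [0.55516886 0.03230031 0.046     ]
0.11304148700908459 102.34490489971394
0.20368669978385198 102.27091563223846
0.11212664894733419 13.345559654258624
0.23988835048400067 12.36593013170027
spool [0.64242844 0.41268176 0.03      ]
meter [0.45058881 0.4263561  0.03      ]
bottle [ 0.58864028 -0.4647623   0.03      ]
board [0.85272492 0.01619333 0.03      ]
```

Request:
carry_out(increments=[25,35,0,0,0,-0.005,25,35,0,0,0,-0.005,25,35,0,0,0,-0.005,25,35,0,0,0,-0.005,25,35,0,0,0,-0.005,25,35,0,0,0,-0.005,25,35,0,0,0,-0.005,25,35,0,0,0,-0.005,25,35,0,0,0,-0.005,25,35,0,0,0,-0.005,25,35,0,0,0,-0.005,25,35,0,0,0,-0.005,25,35,-20,0,0,-0.003,25,35,-20,0,0,-0.003,25,35,-20,0,0,-0.003,21,34,-20,0,0,0,0,0,0,0,0,0], grip=0.5, newtons=10)

```text
clock: 2.22
position: [0.5715, -0.0369, 0.1448]
ee_rot: [-3.12, -0.346, 0.004]
force: [-0.5, -0.7, -0.3]
width: 0.499
gripper_force: 0.0
```

Run:
```python
from h import *
from scipy.spatial.transform import Rotation as R
s=readout.observe();c=vision.calibration('wrist')
im=vision.get_image('wrist')[:,:,::-1].copy()
print(s['clock'],s['position'],s['width'],R.from_rotvec(s['ee_rot']).as_matrix().round(3),s['force'])
cv2.imwrite('pics/w1.png',im)
for n,p in dict(bar=(.5716,-.0405,.056),hin=(.5469,.0718,.056)).items(): print(n,proj(c,p))
```

```text
2.225 [ 0.57149781 -0.03690108  0.14478721] 0.49921767894972413 [[ 0.976  0.219 -0.003]
 [ 0.219 -0.976  0.002]
 [-0.002 -0.003 -1.   ]] [-0.46105333 -0.71327476 -0.27589808]
bar [285.78965797 211.48055273]
hin [121.28688277 210.72188651]
```

View pics/w1.png

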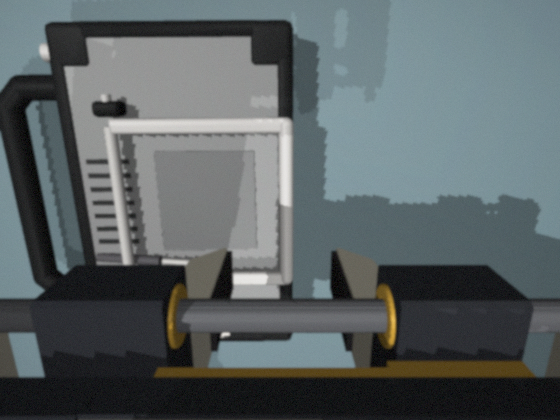

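Wrist view: foot bar sits vertically at column 286 (rows 122–282), matching the prediction (286). The finger pads straddle it, so I'll descend and grip.

Request:
carry_out(increments=[0,-2,-24,0,0,0,0,-2,-24,0,0,0,0,0,-24,0,0,0,0,0,-14,0,0,0,0,0,-9,0,0,0,0,0,0,0,0,0])

```text
clock: 3.02
position: [0.5714, -0.0452, 0.0517]
ee_rot: [3.123, 0.338, -0.001]
force: [-0.3, 0.1, 0.0]
width: 0.499
gripper_force: 0.0
```

Request:
carry_out(increments=[0,0,0,0,0,0,0,0,0,0,0,0,0,0,0,0,0,0,0,0,0,0,0,0], grip=1.0, newtons=12)

```text
clock: 3.52
position: [0.5715, -0.0431, 0.052]
ee_rot: [-3.121, -0.34, -0.0]
force: [-2.5, 6.4, 3.0]
width: 0.113
gripper_force: 3.4
```

Request:
carry_out(increments=[0,1.3,5.7,0,0,0,0,1.3,5.7,0,0,0,-0.2,0.8,5.7,0,0,0,-0.2,0.8,5.7,0,0,0,-0.3,1.4,5.6,0,0,0,-0.3,1.4,5.6,0,0,0,-0.4,1.9,5.4,0,0,0,-0.4,1.9,5.4,0,0,0], newtons=15)

```text
clock: 4.53
position: [0.5696, -0.0347, 0.0969]
ee_rot: [3.123, 0.337, -0.001]
force: [-2.2, -4.2, -0.7]
width: 0.101
gripper_force: 15.0
```

Request:
carry_out(increments=[-0.5,2.4,5.2,0,0,0,-0.5,2.4,5.2,0,0,0,-0.6,2.9,4.9,0,0,0,-0.6,2.9,4.9,0,0,0,-0.7,3.4,4.6,0,0,0,-0.7,3.4,4.6,0,0,0,-0.8,3.8,4.2,0,0,0,-0.8,3.8,4.2,0,0,0,0,0,0,0,0,0])

```text
clock: 5.65
position: [0.5648, -0.0099, 0.1356]
ee_rot: [3.122, 0.337, 0.001]
force: [-4.2, -7.0, 7.5]
width: 0.104
gripper_force: 15.0
```

Request:
carry_out(increments=[0,0,0,0,0,0,0,0,0,0,0,0,0,0,0,0,0,0,0,0,20,0,0,0,0,0,30,0,0,0,0,0,40,0,0,0,0,0,0,0,0,0], grip=0.5)

```text
clock: 6.52
position: [0.5666, -0.0084, 0.2274]
ee_rot: [3.123, 0.339, 0.009]
force: [-0.7, 0.6, -0.3]
width: 0.5
gripper_force: 0.0
```

Run:
```python
from h import *
t=vision.get_image('top')[170:275,200:310,::-1];s=vision.get_image('scene')[130:260,240:380,::-1]
a=cv2.resize(t,(400,382),interpolation=3);b=cv2.resize(s,(400,371),interpolation=3)
cv2.imwrite('pics/c2.png',np.hstack([a[:371],b]))
```

```text
(no output)
```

View pics/c2.png

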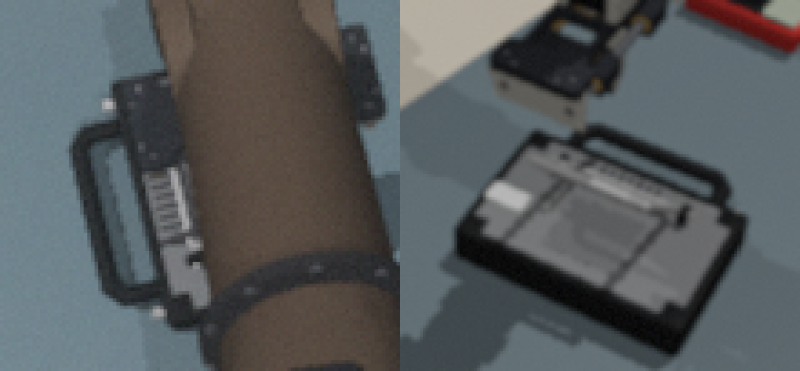

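The stand is open: only a foreshortened bail shows, as a bright strip near the vents, and its U-shaped shadow falls on the case. The scope has not shifted. Next I'll go above the handle.

Request:
carry_out(increments=[-9,41,0,0,0,0,-9,41,0,0,0,0,-10,41,0,0,0,0,-10,41,0,0,0,0,0,0,-40,0,0,0,0,0,-40,0,0,0,0,0,-20,0,0,0,0,0,0,0,0,0], grip=0.63)

```text
clock: 7.62
position: [0.5246, 0.1544, 0.1218]
ee_rot: [3.122, 0.339, -0.008]
force: [-0.5, 0.5, 0.4]
width: 0.371
gripper_force: 0.0
```

Run:
```python
from h import *
s=readout.observe();c=vision.calibration('wrist')
im=vision.get_image('wrist')[:,:,::-1].copy()
print(s['clock'],s['position'],s['width'],s['ee_rot'])
cv2.imwrite('pics/w2.png',im)
u=np.array([-.2147,.9767,0]);v=np.array([-.9767,-.2147,0]);o=np.array([.5555,.0328,0])
for t in(-60,0):print(t,proj(c,o+.124*u+t/1000*v+[0,0,.026]))
print(atz(c,(280,150),.026),atz(c,(280,250),.026))
```

```text
7.625 [0.52460917 0.15435176 0.12177735] 0.37135409154379284 [ 3.12225603  0.33875405 -0.00834746]
-60 [282.21907279 115.16812786]
0 [282.21434096 201.78400612]
[0.56455235 0.16330494 0.026     ] [0.49213375 0.14751465 0.026     ]
```

View pics/w2.png

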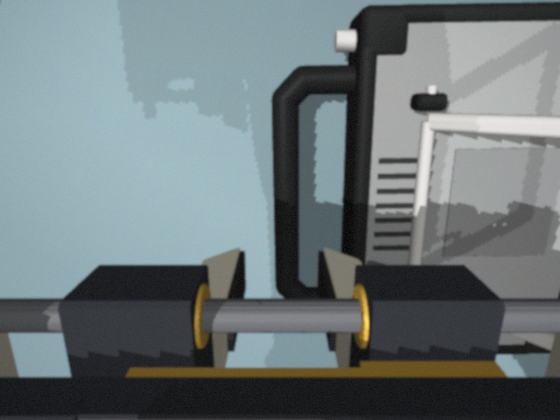

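Wrist view: the handle bar centre is at column about 286 (predicted 282), rows 95–290, mid about 192. That means shifting about 4 mm toward the scope and 10 mm along the bar, then descending.

Request:
carry_out(increments=[5,-1,-25,0,0,0,6,-1,-25,0,0,0,0,0,-25,0,0,0,0,0,-20,0,0,0,0,0,-11,0,0,0,0,0,-5,0,0,0,0,0,0,0,0,0])

```text
clock: 8.55
position: [0.5379, 0.1531, 0.0137]
ee_rot: [-3.123, -0.338, -0.001]
force: [0.2, -0.8, -0.5]
width: 0.37
gripper_force: 0.0
```

Request:
carry_out(increments=[0,0,0,0,0,0,0,0,0,0,0,0,0,0,0,0,0,0,0,0,0,0,0,0], grip=1.0, newtons=20)

```text
clock: 9.05
position: [0.5379, 0.1534, 0.0139]
ee_rot: [-3.123, -0.339, -0.002]
force: [-1.8, 1.5, 5.5]
width: 0.186
gripper_force: 20.0
```

Run:
```python
import numpy as np
t=np.linspace(0,np.pi/2,33)+np.arctan2(26,204);r=np.hypot(204,26)
p=[(-80+r*np.cos(a),r*np.sin(a)) for a in t]
a0=np.arctan2(204,20);r=np.hypot(20,204)
p+=[(-126+r*np.cos(a),r*np.sin(a)) for a in a0+np.linspace(0,.36,9)[1:]]
d=np.diff(np.array(p),axis=0)
for i in(0,16,32):
  print(', '.join(f"{-.2147*x:.1f}, {.9767*x:.1f}, {z:.1f}, 0, 0, 0" for x,z in d[i:i+16] ) if i<32 else ', '.join(f"{-.2147*x:.1f}, {.9767*x:.1f}, {z:.1f}, 0, 0, 0" for x,z in d[32:]))
```

```text
0.3, -1.5, 10.0, 0, 0, 0, 0.4, -2.0, 9.9, 0, 0, 0, 0.5, -2.4, 9.8, 0, 0, 0, 0.6, -2.9, 9.6, 0, 0, 0, 0.7, -3.4, 9.5, 0, 0, 0, 0.8, -3.8, 9.3, 0, 0, 0, 0.9, -4.3, 9.1, 0, 0, 0, 1.0, -4.7, 8.9, 0, 0, 0, 1.1, -5.1, 8.6, 0, 0, 0, 1.2, -5.5, 8.4, 0, 0, 0, 1.3, -5.9, 8.1, 0, 0, 0, 1.4, -6.3, 7.8, 0, 0, 0, 1.5, -6.7, 7.5, 0, 0, 0, 1.5, -7.0, 7.1, 0, 0, 0, 1.6, -7.3, 6.7, 0, 0, 0, 1.7, -7.6, 6.4, 0, 0, 0
1.7, -7.9, 6.0, 0, 0, 0, 1.8, -8.2, 5.6, 0, 0, 0, 1.9, -8.5, 5.2, 0, 0, 0, 1.9, -8.7, 4.7, 0, 0, 0, 2.0, -8.9, 4.3, 0, 0, 0, 2.0, -9.1, 3.8, 0, 0, 0, 2.0, -9.3, 3.4, 0, 0, 0, 2.1, -9.4, 2.9, 0, 0, 0, 2.1, -9.6, 2.4, 0, 0, 0, 2.1, -9.7, 1.9, 0, 0, 0, 2.1, -9.8, 1.4, 0, 0, 0, 2.2, -9.8, 0.9, 0, 0, 0, 2.2, -9.8, 0.5, 0, 0, 0, 2.2, -9.9, -0.0, 0, 0, 0, 2.2, -9.8, -0.5, 0, 0, 0, 2.2, -9.8, -1.0, 0, 0, 0
2.0, -9.0, 0.7, 0, 0, 0, 2.0, -9.0, 0.3, 0, 0, 0, 2.0, -9.0, -0.1, 0, 0, 0, 2.0, -9.0, -0.6, 0, 0, 0, 2.0, -9.0, -1.0, 0, 0, 0, 2.0, -8.9, -1.4, 0, 0, 0, 1.9, -8.8, -1.8, 0, 0, 0, 1.9, -8.8, -2.2, 0, 0, 0
```

Request:
carry_out(increments=[0.3,-1.5,10,0,0,0,0.4,-2,9.9,0,0,0,0.5,-2.4,9.8,0,0,0,0.6,-2.9,9.6,0,0,0,0.7,-3.4,9.5,0,0,0,0.8,-3.8,9.3,0,0,0,0.9,-4.3,9.1,0,0,0,1,-4.7,8.9,0,0,0])

```text
clock: 10.05
position: [0.5429, 0.1277, 0.0901]
ee_rot: [-3.123, -0.338, -0.0]
force: [-0.5, 3.9, -2.5]
width: 0.188
gripper_force: 20.0
```

Request:
carry_out(increments=[1.1,-5.1,8.6,0,0,0,1.2,-5.5,8.4,0,0,0,1.3,-5.9,8.1,0,0,0,1.4,-6.3,7.8,0,0,0,1.5,-6.7,7.5,0,0,0,1.5,-7,7.1,0,0,0,1.6,-7.3,6.7,0,0,0,1.7,-7.6,6.4,0,0,0,1.7,-7.9,6,0,0,0,1.8,-8.2,5.6,0,0,0,1.9,-8.5,5.2,0,0,0,1.9,-8.7,4.7,0,0,0,2,-8.9,4.3,0,0,0,2,-9.1,3.8,0,0,0])

```text
clock: 11.8
position: [0.5664, 0.0261, 0.1818]
ee_rot: [-3.122, -0.34, -0.005]
force: [-2.0, 6.7, 10.5]
width: 0.187
gripper_force: 20.0
```

Run:
```python
from h import *
t=vision.get_image('top')[130:290,200:370,::-1];s=vision.get_image('scene')[90:290,200:410,::-1]
a=cv2.resize(t,(400,380),interpolation=3);b=cv2.resize(s,(400,380),interpolation=3)
cv2.imwrite('pics/c3.png',np.hstack([a,b]))
```

```text
(no output)
```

View pics/c3.png

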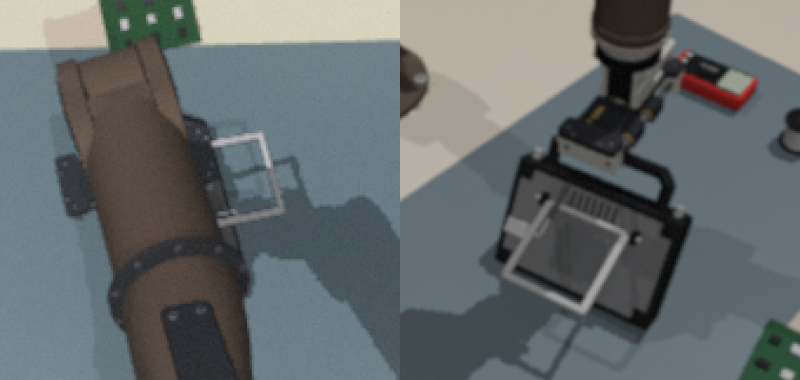

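Good: the stand is open, and the scope has tipped up about 60° with the handle held. Continuing.

Request:
carry_out(increments=[2,-9.3,4,0,0,0,2.1,-9.4,3.5,0,0,0,2.1,-9.6,2.6,0,0,0,2.1,-9.7,2,0,0,0,2.1,-9.8,1.4,0,0,0,2.2,-9.8,0.9,0,0,0,2.2,-9.8,0.5,0,0,0,2.2,-9.9,0,0,0,0,2.2,-9.8,-0.5,0,0,0,2.2,-9.8,-1,0,0,0], newtons=15)

```text
clock: 13.15
position: [0.5875, -0.0733, 0.1933]
ee_rot: [3.122, 0.336, 0.002]
force: [5.4, -0.1, 1.6]
width: 0.19
gripper_force: 15.0
```

Request:
carry_out(increments=[2,-9,0.7,0,0,0,2,-9,0.3,0,0,0,2,-9,-0.1,0,0,0,2,-9,-0.6,0,0,0,2,-9,-1,0,0,0,2,-8.9,-1.4,0,0,0,0,0,0,0,0,0])

```text
clock: 14.02
position: [0.5983, -0.127, 0.1905]
ee_rot: [3.123, 0.336, -0.002]
force: [-3.0, 0.1, 3.0]
width: 0.19
gripper_force: 15.0
```

Request:
carry_out(increments=[1.9,-8,-1.6,0,0,0,1.5,-6,-1.4,0,0,0,0.5,-2,-0.5,0,0,0,0,0,0,0,0,0,0,0,0,0,0,0])

```text
clock: 14.65
position: [0.6026, -0.1414, 0.1874]
ee_rot: [3.123, 0.339, -0.0]
force: [-4.3, -1.1, 2.3]
width: 0.192
gripper_force: 15.0
```

Run:
```python
from h import *
t=vision.get_image('top')[130:290,200:370,::-1];sc=vision.get_image('scene');s=sc[110:310,180:390,::-1]
a=cv2.resize(t,(300,282),interpolation=3);b=cv2.resize(s,(490,467),interpolation=3)
o=np.zeros((467,790,3),np.uint8);o[:282,:300]=a;o[:,300:]=b
cv2.imwrite('pics/c4.png',o)
u=np.array([-.2147,.9767,0]);v=np.array([-.9767,-.2147,0]);O=np.array([.5355,.1525,.0])-.124*u
c=vision.calibration('scene')
for n,uu,z in(('heel',-.126,0),('foot',-.225,.005),('up foot',-.22,.012)):
  for w in((-.055,.055) if n!='heel' else (-.12,.12)):
    p=proj(c,O+uu*u+w*v+[0,0,z]);print(n,w,(p-[180,110])*490/210+[300,0])
```

```text
heel -0.12 [643.6260719  374.38598976]
heel 0.12 [459.50157416 282.88153573]
foot -0.055 [545.76420756 414.66517771]
foot 0.055 [457.96782648 367.78344245]
up foot -0.055 [548.30212522 407.65254968]
up foot 0.055 [460.18761098 360.90753947]
```

View pics/c4.png

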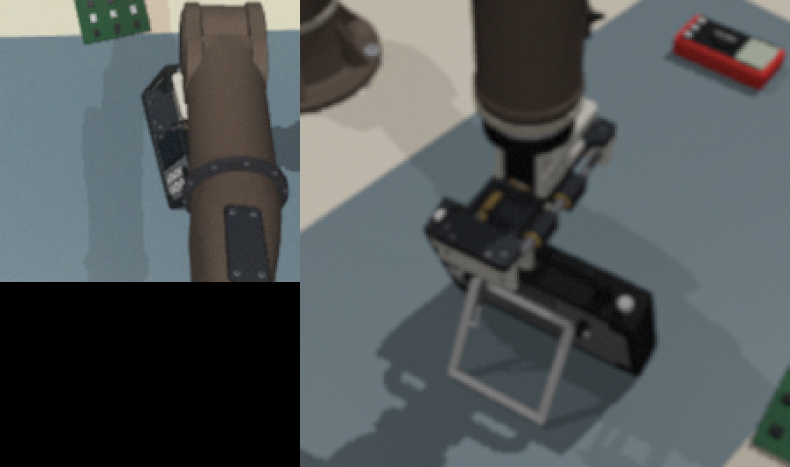

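The foot bar appears at (452,372)–(545,420) in the crop; predicted bench contact is (458,368)–(546,415), so it is at or near contact. I'll lean it slightly further to feel the foot.

Request:
carry_out(increments=[0.4,-1.5,-0.6,0,0,0,0.4,-1.5,-0.6,0,0,0,0,0,0,0,0,0,0,0,0,0,0,0])

```text
clock: 15.25
position: [0.6036, -0.1448, 0.1865]
ee_rot: [3.123, 0.338, 0.0]
force: [-5.5, -1.2, 5.3]
width: 0.192
gripper_force: 15.0
```

Request:
carry_out(increments=[0,-1,-1,0,0,0,0,-1,-1,0,0,0,0,0,0,0,0,0,0,0,0,0,0,0])

```text
clock: 15.75
position: [0.6042, -0.1478, 0.1855]
ee_rot: [3.122, 0.336, 0.003]
force: [-4.3, -4.1, 9.7]
width: 0.192
gripper_force: 15.0
```

Request:
carry_out(increments=[0,0,-1,0,0,0,0,0,-1,0,0,0,0,0,0,0,0,0,0,0,0,0,0,0])

```text
clock: 16.25
position: [0.6047, -0.1492, 0.1847]
ee_rot: [3.12, 0.335, 0.006]
force: [-7.5, -7.2, 17.7]
width: 0.186
gripper_force: 15.0
```

Run:
```python
from h import *
s=vision.get_image('scene')[210:310,180:340,::-1]
w=vision.get_image('wrist')[:,:,::-1]
o=np.zeros((600,800,3),np.uint8);o[:300,:480]=cv2.resize(s,(480,300),interpolation=2);o[300:,400:]=cv2.resize(w,(400,300))
cv2.imwrite('pics/c5.png',o)
```

```text
(no output)
```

View pics/c5.png

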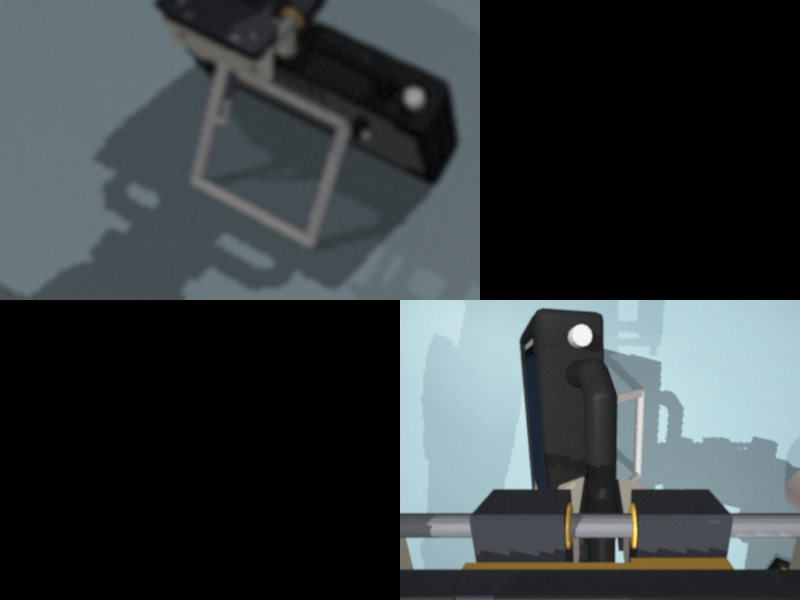

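The foot bar rests on the bench: its shadow meets the legs at the bar ends (195,180)/(313,242), and pressing down is stiff. I'll ease the push to a light one.

Request:
carry_out(increments=[-0.7,-0.7,1,0,0,0,-0.7,-0.7,1.2,0,0,0,0,0,0,0,0,0,0,0,0,0,0,0,0,0,0,0,0,0], newtons=20)

```text
clock: 16.98
position: [0.6037, -0.148, 0.1853]
ee_rot: [3.122, 0.338, 0.005]
force: [2.5, -1.4, 6.1]
width: 0.183
gripper_force: 20.0
```

Request:
carry_out(increments=[0,0,0,0,0,0,0,0,0,0,0,0,0,0,0,0,0,0,0,0,0,0,0,0,0,0,0,0,0,0,0,0,0,0,0,0,0,0,0,0,0,0,0,0,0,0,0,0])

```text
clock: 17.98
position: [0.6037, -0.148, 0.1853]
ee_rot: [3.123, 0.338, 0.005]
force: [2.5, -2.1, 5.6]
width: 0.191
gripper_force: 20.0
```

```bash
python3 -c "
from cell import arm
print(arm.sign_off())"
```

```text
the job is handed in; nothing more can be done
None
```

The scope now stands on its bottom edge, leaning back with the open kickstand's foot on the bench; the gripper still holds the handle with a light downward push of about 6 N. It held steady for the last second before I handed the job in at about 18 s, and the other things on the bench were not touched.

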